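# Lift the retaining ring out of the bench air head

## Task

The cover plate of the bench air head has to come out for cleaning: take the pick from its stand, get its tip under the end of the split retaining ring at the slot, and lift that end with the pick up over the rim of the housing. Free the ring from the housing, lay it flat in the black tray - set it down, do not drop it - and stand the pick back upright in its stand as you found it. Leave the display, the bottle and the pen where they are.

Things in the scene. Friction and masses are not known exactly. Their poses are not given: they have to be found in the camera images.
- housing: Fixed round aluminium air head on a white 150 x 150 x 8 mm foot plate. Origin: centre of underside; z up; x axis along the pick slot, outwards. Round wall 94 mm inside, 112 mm outside diameter, flat rim (top) at z = 60 mm. Inside, the grey perforated cover plate (fixed here) is flat at z = 54 mm, so the bore is 6 mm deep; the ring lies in it.
- slot (a point): Point on the floor of the pick slot, 41 mm from the housing's axis, below the ring. The slot is a straight channel 12 mm wide (housing y -6 to 6 mm), floor at z = 45 mm, from housing x = 7 mm (inside the ring) out through the wall to x = 56 mm, open on top and outwards.
- lip (a point): Underside edge of the lip on the rim across from the slot (31 degrees either way of housing -x): it reaches in to 41 mm from the axis, underside z = 61.2 mm, top 64.2 mm, and catches the ring's heel by about 4 mm. So the ring comes out by raising its slot side and drawing it some 15 mm outwards along the slot, not straight up; let down there, its raised side rests on the rim.
- ring: Loose rigid split ring of dark steel, 90 mm outside, 74 mm inside diameter, section 8 mm wide, 5 mm thick, 50 to 100 g. Origin: ring centre at its underside; z up. Starts in the bore on the cover plate, with 2 mm play, its top 1 mm below the rim, its x axis along the slot within 4 degrees. First end at -14 degrees from its x axis, beside the slot; gap from -14 to -54 degrees; then the other end.
- ring_lift (a point): Point on the underside of the ring, middle of its 8 mm section, on the ring's x axis (41 mm from its centre), 10 mm from its first end: here the ring bridges the slot, and the pick goes under it.
- stand: Fixed grey pick stand. Origin: centre of the underside; z up. Foot 90 x 80 x 6 mm; two cheeks, 44 mm along x and out to y = 22 mm, with a 14 mm gap between them (y -7 to 7 mm, open along x and upwards).
- seat (a point): Middle of the stand's seat for the pick's collar, z = 115 mm: a 28 to 30 mm square with a rim 8 mm high around it, interrupted by the gap. The stem and foot hang in the gap.
- pick: Loose pick, 70 to 120 g, upright in the stand, x axes alike within 0.05 rad. Origin: centre of its collar's underside, on the seat; z up. Collar 24 x 24 mm, z 0 to 6; square black handle 16 x 16, z 6 to 70; square stem 6 x 6 down to z = -92; from the stem axis at z = -90 a flat foot, 17 long, 6 wide, 4 thick, runs forwards (+x), 35 degrees downwards.
- pick_tip (a point): End of the pick's foot, mid thickness: at (13.9, 0, -99.8) mm in the pick's frame. The foot is level when the handle leans back 35 degrees from upright, away from where the foot points.
- tray: Fixed open black tray, 200 (x) x 170 (y) x 22 mm outside, walls 4 mm, floor 4 mm thick. Origin: centre of the underside; z up.
- display: Loose display module, white frame and dark glass, 100 x 160 x 8 mm, lying on the bench; bystander. Origin: centre of the underside.
- bottle: Loose closed bottle, 56 mm diameter, 100 mm tall, standing; bystander. Origin: centre of the underside.
- pen: Loose marker pen, 125 mm long along its x axis, 13 mm thick, lying; bystander. Origin: underside, 45 mm from its yellow end.
Things that resemble listed ones, but are neither listed nor needed, are in the scene too. Of the things that look like the ring, the largest one is meant.

How it is judged:
By the outcome, as a careful person would: the job done as asked, in the order asked, and still so for the second after the job is handed in, with the robot touching nothing.
It also fails if it takes over 72 s, if anything falls off the work surface, if the arm or the gripper's body presses on something with over 40 N, if the wrist force passes 120 N, or if a joint passes its speed limit or range.

## Robot

A 7-joint arm with a two-finger parallel gripper is mounted at the origin on the work surface. World frame = base frame: x ahead of the robot, y to its left, z up, the work surface at z = 0. Lengths are in m, angles in rad, forces in N, time in s.
With the tool pointing down it reaches from about 0.4 to 0.85 m from the base axis. Payload 10.4 kg.
Tool frame: the origin (TCP) lies between the finger pads; the fingertips stand 14 mm ahead of it and the grasp point (between the pads) lies 5 mm behind it (r.finger_overhang is the z of the fingertips in the tool frame, in m); z points along the fingers, y is the line along which they close (so a half turn about z gives the same grasp; the last joint's range is limited). The gripper opens to 87 mm and grips with 3 to 60 N. Pads are 19 mm wide; open, the fingers measure 117 mm over their backs; the gripper's body (75 mm by 190 mm) begins 51 mm behind the grasp point.
Start: joints at [-1.185, 0.332, -0.065, 1.46, 0.022, 1.35, -0.088], TCP at [0.248, 0.574, 0.237] pointing down, gripper open.
Joint ranges: [-2.6, 2.6], [-0.5, 2.12], [-1.47, 1.34], [0.16, 2.42], [-1.27, 4.41], [0.06, 2.06], [-2.6, 2.6]. Speed limits (rad/s): [2.22, 2.22, 2.79, 2.79, 3.14, 3.14, 3.14].

## Interface

Orientations are given as a unit quaternion [x, y, z, w].
In Python, from bench import r, optics gives the robot as it stands.
- The arm moves only by the shell command python3 -m pendant 'ROWS' [FORCE]. ROWS is JSON, a list of rows, each a list of 7 numbers: the closure, from -1 (fully open) to 1 (shut), then the shift along the tool's x, y, z scaled (see below), then the turn, a rotation vector about the tool's x, y, z scaled (see below). In form: [[grip, x, y, z, rx, ry, rz], ...]. A call has 1 to 8 rows; each row is the pose to reach, as a shift and turn from the pose commanded when the call began, along the tool's axes at that moment; what a row does not reach only later rows make up. The controller multiplies each number of a shift by 0.3 m and each number of a turn by 120 degrees. A row lasts 1/8 s, in which the tool goes at most 62.5 mm and 10.7 degrees, less where a joint would pass 70% of its speed; a pose out of reach is approached as far as the arm can. A call with a number of a shift or a turn outside -1 to 1 is refused whole. A call with a gripper value outside its range is refused whole. The fingers move at their own pace and stop on an object; FORCE is the grip in N (left out, the last holds). Time passes only in rows, so rows that repeat a pose let the fingers close. It gives the time, the measured TCP pose, the force, the opening and the grip force at its end, in the units of the state.
- r.read_state(): the state, without advancing time (a new reading comes with each control period).
- optics.camera(name): name is "side" or "top" or "wrist"; returns a dict with "pixels" (420x560x3 uint8, red, green, blue), "vfov" (degrees; the focal length in pixels is half the picture's height over the tangent of half this angle, whatever the lens; pixels are square), "cx", "cy" (the principal point, pixels), "rvec" (rotation vector, rad) and "tvec" (3), from world to camera coordinates, as OpenCV has them. Camera axes: x right, y down, z forward; pixel columns grow to the right and rows downward; lengths in m; the calibration is good to about 2 mm. The wrist camera is an equidistant fisheye: a pixel r from the principal point sees the ray r / f radians off the axis. A picture is of the moment at which its call begins. There is no depth.
- r.close_job(): hands the job in; it is judged then, once.
The state is a dict: "time": time; "joint_positions": joint angles; "joint_vel": joint speeds; "joint_torque": joint torques, N m; "ee_pos": TCP position; "eef_rot": TCP orientation; "ft_force": force on the tool from outside, world axes, zero at the start; "torque": the same for the moment, N m; "width": finger opening in m; "grip_force": force on a finger pad.
Only numpy, scipy, OpenCV 4.12 (cv2) and the standard library are available. Lean on these libraries where they do the work, as an engineer would, in place of code of your own. Each camera call takes 0.05 s, during which the arm holds its last target. There are 200 camera calls.

## Working session

There is one attempt and no reset: what is moved stays moved. The work goes in short steps, Python scripts to look and compute and a shell command to move; the robot and the scene stay as the last step left them, time stands still between calls to the robot, and variables do not carry over. Pictures are saved under pics/ and viewed, at most 11 in all, crops included, and the job is handed in when it is done.

```bash
ls; mkdir -p pics; cat > h.py <<'E'
import numpy as np, cv2
from scipy.spatial.transform import Rotation as R
from bench import r, optics
def cam(n,save=None):
    c=optics.camera(n)
    if save: cv2.imwrite('pics/'+save,cv2.cvtColor(c['pixels'],cv2.COLOR_RGB2BGR))
    c['R']=R.from_rotvec(c['rvec']).as_matrix(); c['t']=np.array(c['tvec']); c['o']=-c['R'].T@c['t']
    c['f']=c['pixels'].shape[0]/2/np.tan(np.radians(c['vfov'])/2); c['n']=n
    return c
def ray(c,p):
    d=(np.array(p,float)-[c['cx'],c['cy']])/c['f']
    if c['n']=='wrist':
        th=np.linalg.norm(d); v=np.array([*(d/max(th,1e-9)*np.sin(th)),np.cos(th)])
    else: v=np.array([*d,1])
    v=c['R'].T@v; return v/np.linalg.norm(v)
def onz(c,p,z):
    v=ray(c,p); return c['o']+v*(z-c['o'][2])/v[2]
def proj(c,P):
    q=c['R']@np.array(P)+c['t']
    if c['n']=='wrist':
        s=np.hypot(q[0],q[1]); th=np.arctan2(s,q[2]); d=q[:2]/max(s,1e-9)*th
    else: d=q[:2]/q[2]
    return d*c['f']+[c['cx'],c['cy']]
def tri(obs):
    A=np.zeros((3,3));b=np.zeros(3)
    for c,p in obs:
        v=ray(c,p);M=np.eye(3)-np.outer(v,v);A+=M;b+=M@c['o']
    return np.linalg.solve(A,b)
E
python3 - <<'E'
from h import *
for n in ['side','top','wrist']:
    c=cam(n,n+'0.png'); print(n,c['vfov'],c['cx'],c['cy'],c['o'].round(3),c['R'][2].round(2))
s=r.read_state();print(s,r.finger_overhang)
a=[cv2.imread(f'pics/{n}0.png') for n in ['side','top']]
E
```

```text
pics
side 55.9789519348086 280.8622919010273 210.45418594168817 [ 0.163 -0.427  0.717] [ 0.47  0.49 -0.74]
top 51.94931508883913 280.34366355050486 204.3706878073289 [0.375 0.009 0.966] [ 0.22 -0.01 -0.98]
wrist 65.70646984690485 277.7666168108568 209.30218054814247 [0.186 0.6   0.385] [ 0.22 -0.1  -0.97]
{'time': 0.15, 'joint_positions': array([-1.18458857,  0.33270855, -0.06469631,  1.4607583 ,  0.02161293,
        1.34988556, -0.08848523]), 'joint_vel': array([ 0.00036412, -0.00330185, -0.00105597, -0.0018476 ,  0.00117536,
       -0.00047541, -0.00015204]), 'joint_torque': array([ 5.03889453e-06, -6.23629904e+01,  2.41213135e-02, -3.90146792e+01,
       -6.13940042e-02,  3.71346425e-02,  6.87568854e-05]), 'ee_pos': array([0.2483423 , 0.57323951, 0.2359433 ]), 'eef_rot': array([ 2.02968163e-01,  9.79185193e-01, -5.26181540e-04, -7.85521097e-05]), 'ft_force': array([ 0.12320312, -0.4288129 , -0.14506054]), 'torque': array([-0.03260383, -0.05348917,  0.03417241]), 'grip_force': 0.0, 'width': 0.08711124847442664} 0.014
```

View pics/top0.png

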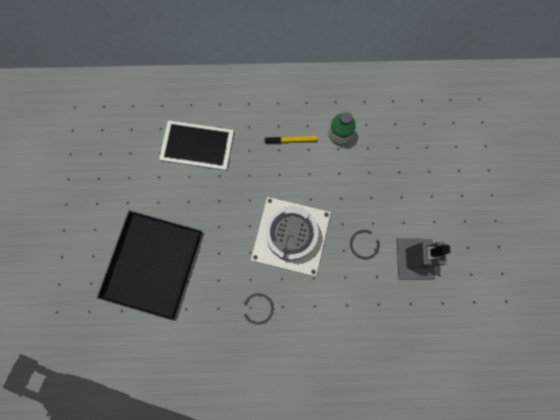

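View pics/side0.png

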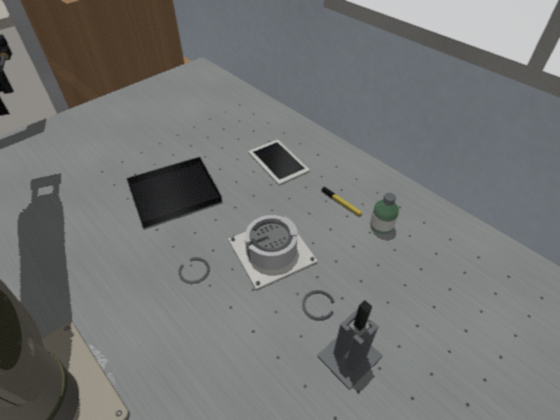

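The top view shows three dark rings: two loose ones on the bench at (365,244) and (258,308), and one in the housing at (292,233). Only the one in the housing lies in the bore, and it appears to be the largest. The stand with the pick is at (425,258), the tray at (150,265), and the bottle, pen and display lie beyond the housing. I'll enlarge to confirm.

```bash
python3 - <<'E'
import cv2,numpy as np
t=cv2.imread('pics/top0.png');s=cv2.imread('pics/side0.png')
f=lambda im,x,y,w,h:cv2.resize(im[y:y+h,x:x+w],(400,300),interpolation=cv2.INTER_CUBIC)
o=np.vstack([np.hstack([f(t,240,190,100,75+15),f(t,385,220,80,60)]),np.hstack([f(s,220,200,100,75),f(s,310,295,120,90)])])
cv2.imwrite('pics/crop1.png',o)
E
```

```text
(no output)
```

View pics/crop1.png

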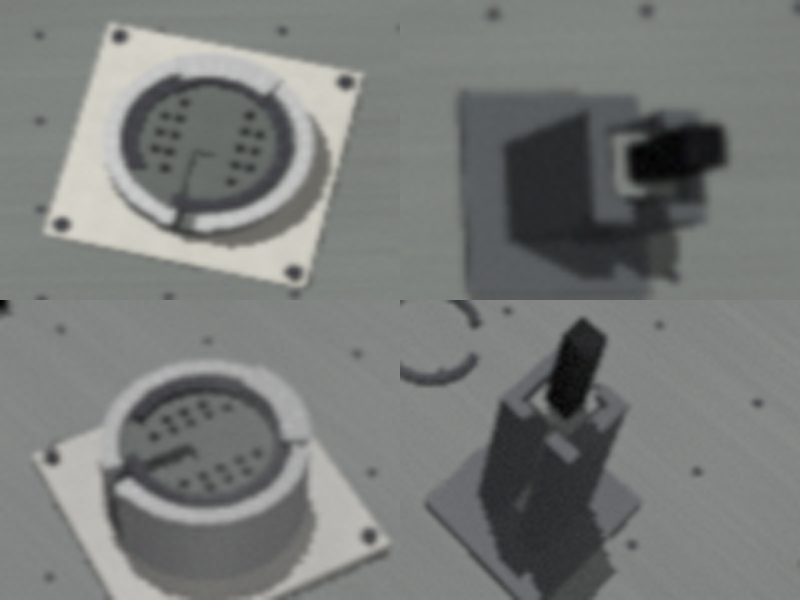

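The enlarged crop confirms it: the ring in the bore is the large one. Its gap starts just left of the slot, and the slot points down and slightly left in the top view, towards the robot. The stand shows the black handle leaving the collar at about crop (630,165). Next I'll measure positions.

```bash
cat > m1.py <<'E'
from h import *
T=cam('top');S=cam('side')
def box(c,lo,hi,roi,z):
    hsv=cv2.cvtColor(c['pixels'],cv2.COLOR_RGB2HSV); m=cv2.inRange(hsv,lo,hi)
    k=np.zeros_like(m);x,y,w,h=roi;k[y:y+h,x:x+w]=m[y:y+h,x:x+w]
    k=cv2.morphologyEx(k,cv2.MORPH_CLOSE,np.ones((3,3)))
    q=max(cv2.findContours(k,cv2.RETR_EXTERNAL,cv2.CHAIN_APPROX_NONE)[0],key=cv2.contourArea)
    P=np.array([onz(c,p[0],z)[:2] for p in q])*1000
    return cv2.minAreaRect(P.astype(np.float32)),q
print('foot top',box(T,(0,0,150),(180,60,255),(230,180,120,110),.008)[0])
print('foot side',box(S,(0,0,150),(180,60,255),(220,205,110,90),.008)[0])
print('tray top',box(T,(0,0,0),(180,255,40),(80,190,140,140),.02)[0])
print('tray side',box(S,(0,0,0),(180,255,50),(110,140,120,100),.02)[0])
# crop px -> image px
ct=lambda u,v:(385+u/5-80-.4,220+v/5-.4) 
# handle top: top crop (708,145), side crop (585,330)
pt=(385+(708-400)/5,220+145/5); ps=(310+(587-400)*.3,295+(333-300)*.3)
print('handle top',tri([(T,pt),(S,ps)]).round(4))
# slot outer wall end at rim height .06: top crop (183,222) scale .25,.3
a=onz(T,(240+183*.25,190+222*.3),.06); b=onz(S,(220+112*.25,200+(472-300)*.25),.06)
print('slot',a.round(4),b.round(4))
E
python3 m1.py
```

```text
foot top ((516.29833984375, -20.155410766601562), (150.3787841796875, 150.51902770996094), 74.74514770507812)
foot side ((522.6455078125, -11.670173645019531), (174.6096649169922, 156.31195068359375), 74.79849243164062)
tray top ((458.44891357421875, 286.3752746582031), (172.32858276367188, 195.3468017578125), 72.99046325683594)
tray side ((456.76129150390625, 277.6800537109375), (186.900634765625, 195.71385192871094), 72.9265365600586)
handle top [ 0.4592 -0.298   0.186 ]
slot [ 0.4632 -0.0072  0.06  ] [ 0.4649 -0.0075  0.06  ]
```

```bash
cat >> h.py <<'E'
def state():
    s=r.read_state(); return np.array(s['ee_pos']),R.from_quat(s['eef_rot']),s
def go(P,Rt=None,p0=None,R0=None):
    """print shift/turn numbers from pose (p0,R0; default measured) to world P, orientation Rt"""
    p,q,s=state()
    p=p if p0 is None else p0; q=q if R0 is None else R0
    d=q.inv().apply(np.array(P)-p)/.3; w=(q.inv()*Rt).as_rotvec()/np.radians(120) if Rt is not None else np.zeros(3)
    n=max(np.linalg.norm(d)*.3/.0625,np.linalg.norm(w)*120/10.7)
    print('shift',d.round(3),'turn',w.round(3),'rows>=%.1f'%n)
def down(yaw,lean=0):
    """tool down, tool y axis (closing) at world yaw angle (deg)"""
    a=np.radians(yaw); y=np.array([np.cos(a),np.sin(a),0]); z=np.array([0,0,-1.]); return R.from_matrix(np.c_[np.cross(y,z),y,z])
E
python3 - <<'E'
from h import *
D=down(90)
print(state()[1].as_matrix().round(2))
go([.45,.3,.33],D); go([.5,.0,.33],D,[.45,.3,.33],D); go([.43,-.27,.33],D,[.5,0,.33],D)
E
```

```text
[[-0.92  0.4  -0.  ]
 [ 0.4   0.92 -0.  ]
 [ 0.   -0.   -1.  ]]
shift [-0.979 -0.569 -0.312] turn [-0.    -0.    -0.195] rows>=5.6
shift [-0.167 -1.     0.   ] turn [0. 0. 0.] rows>=4.9
shift [ 0.233 -0.9    0.   ] turn [0. 0. 0.] rows>=4.5
```

```bash
python3 -m pendant '[[-1,-0.979,-0.569,-0.312,0,0,-0.195],[-1,-0.979,-0.569,-0.312,0,0,-0.195],[-1,-0.979,-0.569,-0.312,0,0,-0.195],[-1,-0.979,-0.569,-0.312,0,0,-0.195],[-1,-0.979,-0.569,-0.312,0,0,-0.195],[-1,-0.979,-0.569,-0.312,0,0,-0.195],[-1,-0.979,-0.569,-0.312,0,0,-0.195]]'
python3 -m pendant '[[-1,-0.167,-1,0,0,0,0],[-1,-0.167,-1,0,0,0,0],[-1,-0.167,-1,0,0,0,0],[-1,-0.167,-1,0,0,0,0],[-1,-0.167,-1,0,0,0,0],[-1,-0.167,-1,0,0,0,0]]'
python3 -c "
from h import *
cam('wrist','w1.png'); go([.43,-.27,.33],down(90))"
```

```text
time: 1.12
ee_pos: [0.4525, 0.297, 0.3313]
eef_rot: [0.003, 1.0, 0.0, 0.001]
ft_force: [-0.4, 1.2, -0.2]
width: 0.0868
grip_force: 0.0
time: 1.88
ee_pos: [0.5001, -0.0035, 0.3301]
eef_rot: [0.003, 1.0, -0.0, 0.0]
ft_force: [0.0, 1.0, -0.0]
width: 0.087
grip_force: 0.0
shift [ 0.231 -0.899 -0.   ] turn [ 0.    -0.    -0.001] rows>=4.5
```

```bash
python3 -m pendant '[[-1,0.23,-0.9,0,0,0,0],[-1,0.23,-0.9,0,0,0,0],[-1,0.23,-0.9,0,0,0,0],[-1,0.23,-0.9,0,0,0,0],[-1,0.23,-0.9,0,0,0,0],[-1,0.23,-0.9,0,0,0,0]]'
python3 -c "
from h import *
c=cam('wrist','w2.png'); print(c['o'],c['R'][2],[proj(c,p).round(1) for p in ([.459,-.298,.186],[.459,-.298,.115])])
a=cv2.imread('pics/w1.png');b=cv2.imread('pics/w2.png')
cv2.imwrite('pics/w12.png',np.vstack([np.hstack([a[:,100:500],b[:,100:500]])]))"
```

```text
time: 2.68
ee_pos: [0.4309, -0.2701, 0.3299]
eef_rot: [0.001, 1.0, 0.0, -0.0]
ft_force: [0.3, 0.4, -0.5]
width: 0.0871
grip_force: 0.0
[ 0.36325757 -0.26929369  0.47924731] [ 0.2448633  -0.00125171 -0.9695568 ] [array([248. , 231.5]), array([253.4, 212.5])]
```

View pics/w12.png

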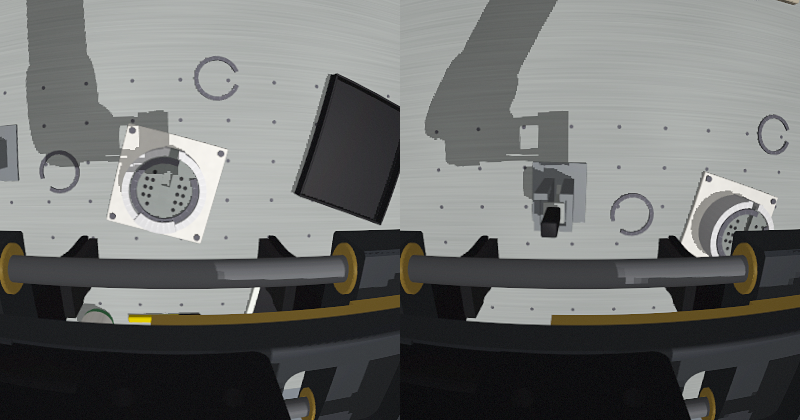

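```bash
python3 -c "
import cv2,numpy as np
b=cv2.imread('pics/w2.png')
cv2.imwrite('pics/crop2.png',cv2.convertScaleAbs(cv2.resize(b[150:250,210:300],(540,600),interpolation=cv2.INTER_CUBIC),alpha=1.5,beta=20))"
```

```text
(no output)
```

View pics/crop2.png

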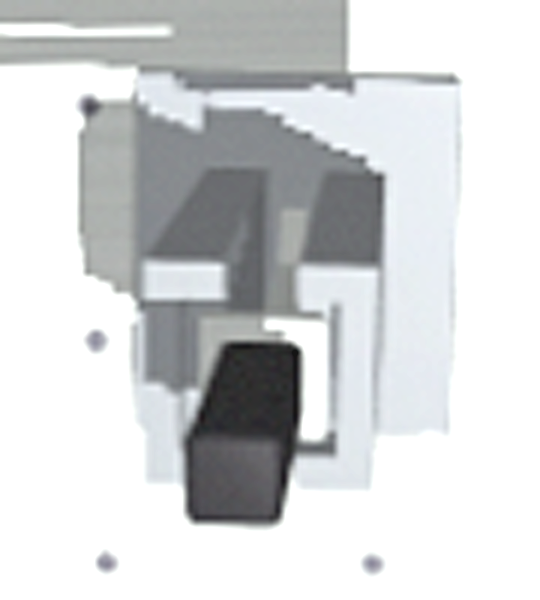

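```bash
python3 - <<'E'
from h import *
c=cam('wrist')
b=np.array([.459,-.298,0])
def cr(p): q=proj(c,b+p); return ((q-[210,150])*6).round(0)
for n,p in dict(tip_m=[-.014,0,.015],tip_p=[.014,0,.015],stem_lo=[-.003,0,.025],stem_hi=[-.003,0,.11],collarfront=[-.012,0,.12],htop=[0,0,.185]).items(): print(n,cr(p))
f=lambda u,v,z: onz(c,(210+u/6,150+v/6),z)
# handle top corners z .185
for u,v in [(190,437),(284,437),(278,520),(195,518)]: print('handle',f(u,v,.185).round(4))
# cheek front top edge z~.115/.123 
for u,v in [(143,262),(378,265),(368,487),(147,482)]: print('cheek',f(u,v,.123).round(4))
for u,v in [(137,72),(458,77),(448,432)]: print('foot',f(u,v,.006).round(4))
E
```

```text
tip_m [283. 210.]
tip_p [284. 323.]
stem_lo [280. 263.]
stem_hi [253. 350.]
collarfront [248. 316.]
htop [217. 482.]
handle [ 0.4515 -0.3022  0.185 ]
handle [ 0.4515 -0.2873  0.185 ]
handle [ 0.4653 -0.2885  0.185 ]
handle [ 0.465  -0.3018  0.185 ]
cheek [ 0.4358 -0.3174  0.123 ]
cheek [ 0.4365 -0.2733  0.123 ]
cheek [ 0.4799 -0.2754  0.123 ]
cheek [ 0.4791 -0.318   0.123 ]
foot [ 0.412  -0.3339  0.006 ]
foot [ 0.4136 -0.2556  0.006 ]
foot [ 0.5033 -0.2575  0.006 ]
```

The enlarged crop shows the pick's light foot in the gap at (293,235), which matches only a foot pointing towards the robot. So the pick's x axis is at about 179° yaw and the stand centre is near (0.458, -0.296). The handle top measures 0.186 m against 0.185 m given, so I'll grasp it.

```bash
python3 -c "
from h import *
go([.4582,-.2958,.33],down(88.8));go([.4582,-.2958,.15],down(88.8))"
```

```text
shift [-0.087 -0.094 -0.001] turn [ 0.    -0.     0.011] rows>=0.6
shift [-0.087 -0.094  0.599] turn [ 0.    -0.     0.011] rows>=2.9
```

```bash
python3 -m pendant '[[-1,-0.087,-0.094,0,0,0,0.011],[-1,-0.087,-0.094,0,0,0,0.011],[-1,-0.087,-0.094,0.2,0,0,0.011],[-1,-0.087,-0.094,0.4,0,0,0.011],[-1,-0.087,-0.094,0.6,0,0,0.011],[-1,-0.087,-0.094,0.6,0,0,0.011]]' 
python3 -m pendant '[[1,0,0,0,0,0,0],[1,0,0,0,0,0,0],[1,0,0,0,0,0,0],[1,0,0,0,0,0,0],[1,0,0,0,0,0,0],[1,0,0,0,0,0,0]]' 45
```

```text
time: 3.52
ee_pos: [0.4554, -0.2947, 0.1469]
eef_rot: [0.01, 1.0, 0.002, -0.004]
ft_force: [-0.5, -0.7, 0.5]
width: 0.0871
grip_force: 0.0
time: 4.28
ee_pos: [0.4571, -0.2981, 0.1501]
eef_rot: [0.012, 1.0, 0.0, 0.0]
ft_force: [-0.9, 0.3, -0.3]
width: 0.0348
grip_force: 0.0
```

```bash
python3 -m pendant '[[1,0,0,0,0,0,0],[1,0,0,0,0,0,0],[1,0,0,0,0,0,0],[1,0,0,0,0,0,0],[1,0,0,0,0,0,0]]'
python3 -c "
from h import *
print(state()[0])"
```

```text
time: 4.9
ee_pos: [0.457, -0.2981, 0.1501]
eef_rot: [0.012, 1.0, 0.0, -0.0]
ft_force: [-0.0, 1.0, -0.1]
width: 0.0158
grip_force: 45.0
[ 0.45704214 -0.29805811  0.15008796]
```

```bash
cat >> h.py <<'E'
C=np.array([.5163,-.0202,0]); YAW=164.75
SEATP=np.array([.4570,-.2981,.1501])
TIP=np.array([.0127,0,.1349])   # pick tip in tool frame
def work(L,yaw=None):
    a=np.radians(YAW if yaw is None else yaw); u=np.array([np.cos(a),np.sin(a),0]); z=np.array([0,0,1.]); l=np.radians(L)
    px=np.cos(l)*u+np.sin(l)*z; pz=np.cos(l)*z-np.sin(l)*u
    return R.from_matrix(np.c_[px,np.cross(-pz,px),-pz])
def hp(x,y,z):
    a=np.radians(YAW); return C+[x*np.cos(a)-y*np.sin(a),x*np.sin(a)+y*np.cos(a),z]
def tcp_for_tip(P,Rt): return P-Rt.apply(TIP)
E
python3 - <<'E'
from h import *
p,q,s=state();print(q.as_quat().round(4),s['joint_positions'].round(2))
W=work(35); A=tcp_for_tip(hp(.0335,0,.11),W);print(A)
go([.457,-.2981,.285]); 
go(A,W,[.457,-.2981,.285],q)
E
```

```text
[ 0.0117  0.9999  0.     -0.    ] [-0.1   0.26  0.69  1.81 -0.18  1.13  2.2 ]
[ 0.56866739 -0.03447699  0.21321919]
shift [ 0.   -0.   -0.45] turn [0. 0. 0.] rows>=2.2
shift [-0.352  0.887  0.239] turn [-0.035  0.29   0.112] rows>=4.7
```

```bash
python3 -m pendant '[[1,0,0,-0.1,0,0,0],[1,0,0,-0.25,0,0,0],[1,0,0,-0.4,0,0,0],[1,0,0,-0.45,0,0,0],[1,0,0,-0.45,0,0,0]]'
python3 -m pendant '[[1,-0.07,0.18,0,-0.007,0.058,0.022],[1,-0.14,0.36,0,-0.014,0.116,0.045],[1,-0.21,0.53,0,-0.021,0.174,0.067],[1,-0.28,0.71,0.1,-0.028,0.232,0.09],[1,-0.352,0.887,0.239,-0.035,0.29,0.112],[1,-0.352,0.887,0.239,-0.035,0.29,0.112],[1,-0.352,0.887,0.239,-0.035,0.29,0.112]]'
python3 - <<'E'
from h import *
p,q,s=state();print(s['joint_positions'].round(2)); W=work(35); tip=p+q.apply(TIP); print('tip',tip,hp(.0335,0,.11))
o=[]
for n in ['top','side','wrist']:
    c=cam(n,n+'3.png'); P=proj(c,tip); print(n,P.round(1)); im=cv2.imread(f'pics/{n}3.png')
    x,y=np.clip(P.astype(int)-[40,30],0,[480,360]);print(x,y); k=cv2.resize(im[y:y+60,x:x+80],(400,300),interpolation=cv2.INTER_CUBIC) if n!='wrist' else cv2.resize(im,(400,300)); o.append(cv2.convertScaleAbs(k,alpha=1.3))
cv2.imwrite('pics/c3.png',np.vstack([np.hstack(o[:2]),np.hstack([o[2],o[2]*0])]))
E
```

```text
time: 5.52
ee_pos: [0.4572, -0.2981, 0.2853]
eef_rot: [0.012, 1.0, -0.0, 0.0]
ft_force: [0.1, -0.6, -2.0]
width: 0.016
grip_force: 45.0
time: 6.4
ee_pos: [0.5684, -0.0346, 0.2116]
eef_rot: [0.126, 0.945, 0.039, -0.299]
ft_force: [-0.8, -0.6, 0.3]
width: 0.0158
grip_force: 45.0
[-0.27  0.74  0.57  1.15 -0.39  1.96  1.57]
tip [ 0.48342926 -0.01178165  0.10855067] [ 0.48397962 -0.01138845  0.11      ]
top [288.1 244. ]
248 214
side [255.  224.5]
215 194
wrist [278.9 191.7]
238 161
```

View pics/c3.png

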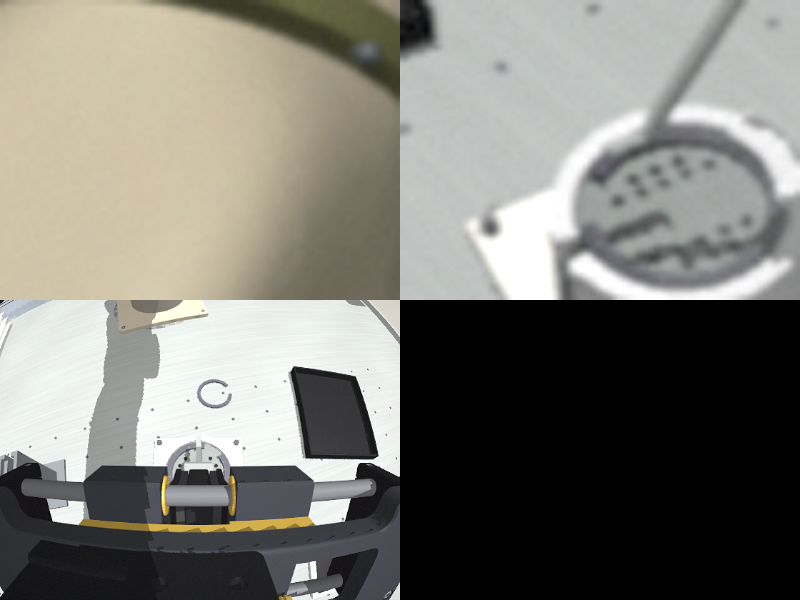

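```bash
python3 - <<'E'
import cv2,numpy as np
w=cv2.imread('pics/wrist3.png')[170:245,228:328];s=cv2.imread('pics/side3.png')[200:260,225:305]
g=lambda k:cv2.resize(cv2.convertScaleAbs(k,alpha=.95),(400,300),interpolation=cv2.INTER_CUBIC)
gg=lambda k:cv2.createCLAHE(3,(4,4)).apply(cv2.cvtColor(g(k),cv2.COLOR_BGR2GRAY))
cv2.imwrite('pics/c4.png',np.vstack([np.hstack([g(w),g(s)]),cv2.cvtColor(np.hstack([gg(w),gg(s)]),cv2.COLOR_GRAY2BGR)]))
E
```

```text
(no output)
```

View pics/c4.png

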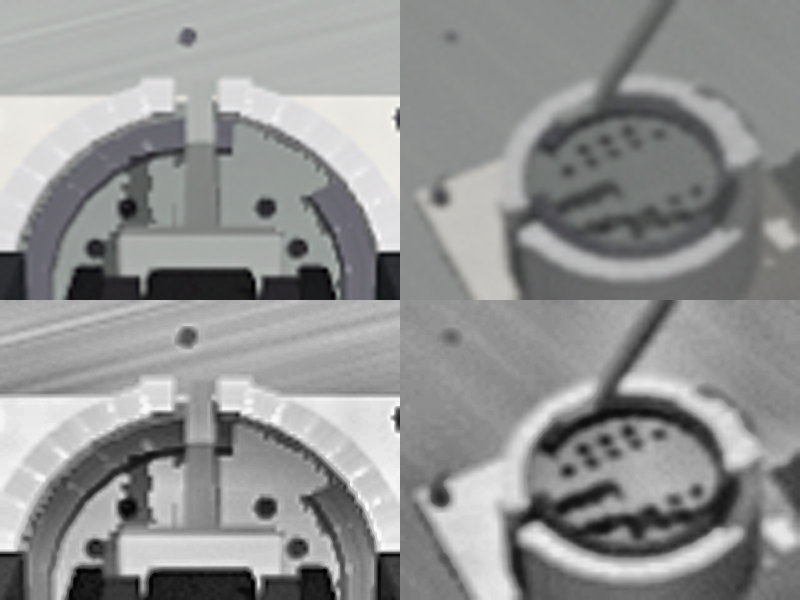

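```bash
python3 - <<'E'
from h import *
c=cam('wrist')
a=np.radians(YAW);u=np.array([np.cos(a),np.sin(a)]);v=np.array([-u[1],u[0]])
def H(px,z):
    P=onz(c,px,z)[:2]-C[:2]; return (P@u*1e3).round(1),(P@v*1e3).round(1)
for uu,vv in [(175,80),(217,80),(175,110),(217,110)]: print(H((228+uu/4,170+vv/4),.06))
print('tip',H((228+200/4,170+78/4),.1085), proj(c,hp(.056,0,.06)),proj(c,hp(.047,0,.06)))
print('ring end',H((228+232/4,170+135/4),.059)); print('ring in/out at left', H((228+52/4,170+250/4),.059),H((228+25/4,170+250/4),.059))
p,q,s=state(); t=p+q.apply(TIP)-C; print('tip model',t[:2]@u,t[:2]@v,t[2])
E
```

```text
(np.float64(57.3), np.float64(7.8))
(np.float64(57.2), np.float64(-3.3))
(np.float64(48.6), np.float64(7.8))
(np.float64(48.6), np.float64(-3.3))
tip (np.float64(36.2), np.float64(1.2)) [279.12137008 191.0603407 ] [279.149002   198.89113049]
ring end (np.float64(41.9), np.float64(-7.2))
ring in/out at left (np.float64(10.5), np.float64(39.1)) (np.float64(10.4), np.float64(46.0))
tip model 0.03248992195843549 0.0013578606841283102 0.11209420618046072
```

```bash
python3 - <<'E'
from h import *
a=np.radians(YAW);u=np.array([np.cos(a),np.sin(a)]);v=np.array([-u[1],u[0]])
for i in range(3):
    c=cam('wrist');p,q,s=state(); t=p+q.apply(TIP)-C; print('tip model',t[:2]@u,t[:2]@v,t[2],p, np.degrees((work(35).inv()*q).as_rotvec()).round(2))
W=work(35)
for z in (.07,.05): go(tcp_for_tip(hp(.0335,.001,z),W),W)
E
```

```text
tip model 0.032569639958992286 0.0010845054297145083 0.1119683636066933 [ 0.56882079 -0.03579752  0.21555582] [-0.06 -0.24  0.04]
tip model 0.03270805319578586 0.0007926947402021904 0.11174244926751138 [ 0.56882682 -0.0354665   0.21528172] [-0.05 -0.21  0.01]
tip model 0.0328401393825799 0.000600998053031202 0.11144417502007611 [ 0.56882394 -0.0352229   0.21492838] [-0.03 -0.17 -0.  ]
shift [-0.078 -0.001  0.115] turn [0.    0.001 0.   ] rows>=0.7
shift [-0.117 -0.001  0.17 ] turn [0.    0.001 0.   ] rows>=1.0
```

```bash
python3 -m pendant '[[1,-0.04,-0.0033,0.055,0,0,0],[1,-0.0765,-0.0033,0.109,0,0,0],[1,-0.0765,-0.0033,0.109,0,0,0],[1,-0.0765,-0.0033,0.109,0,0,0],[1,-0.0765,-0.0033,0.109,0,0,0]]'
cat > tip.py <<'E'
from h import *
import sys
a=np.radians(YAW);u=np.array([np.cos(a),np.sin(a)]);v=np.array([-u[1],u[0]])
def tip():
    p,q,s=state(); t=(p+q.apply(TIP)-C)*1e3; print('tip',(t[:2]@u).round(1),(t[:2]@v).round(1),t[2].round(1),'rot',np.degrees((work(35).inv()*q).as_rotvec()).round(2),'F',np.round(s['ft_force'],1),'j',s['joint_positions'].round(2))
if __name__=='__main__': tip()
E
python3 tip.py
```

```text
time: 7.38
ee_pos: [0.5689, -0.0356, 0.174]
eef_rot: [0.126, 0.946, 0.039, -0.297]
ft_force: [-0.2, 0.0, -1.3]
width: 0.0156
grip_force: 45.0
tip 32.8 1.1 70.7 rot [ 0.05 -0.08 -0.02] F [-0.2  0.  -1.3] j [-0.27  0.77  0.56  1.19 -0.39  1.89  1.58]
```

```bash
python3 -m pendant '[[1,-0.019,0,0.027,0,0,0],[1,-0.0383,0,0.0546,0,0,0],[1,-0.0383,0,0.0546,0,0,0],[1,-0.0383,0,0.0546,0,0,0]]'; python3 tip.py; python3 -c "
from h import *
c=cam('wrist','w5.png');w=cv2.imread('pics/w5.png')[165:240,228:328]
cv2.imwrite('pics/c5.png',cv2.resize(w,(800,600),interpolation=cv2.INTER_CUBIC))"
```

```text
time: 7.88
ee_pos: [0.5686, -0.0355, 0.1535]
eef_rot: [0.126, 0.945, 0.04, -0.298]
ft_force: [-0.5, 0.2, -0.7]
width: 0.0159
grip_force: 45.0
tip 33.2 1.1 50.2 rot [ 0.05 -0.02 -0.02] F [-0.5  0.2 -0.7] j [-0.27  0.79  0.56  1.21 -0.4   1.86  1.58]
```

View pics/c5.png

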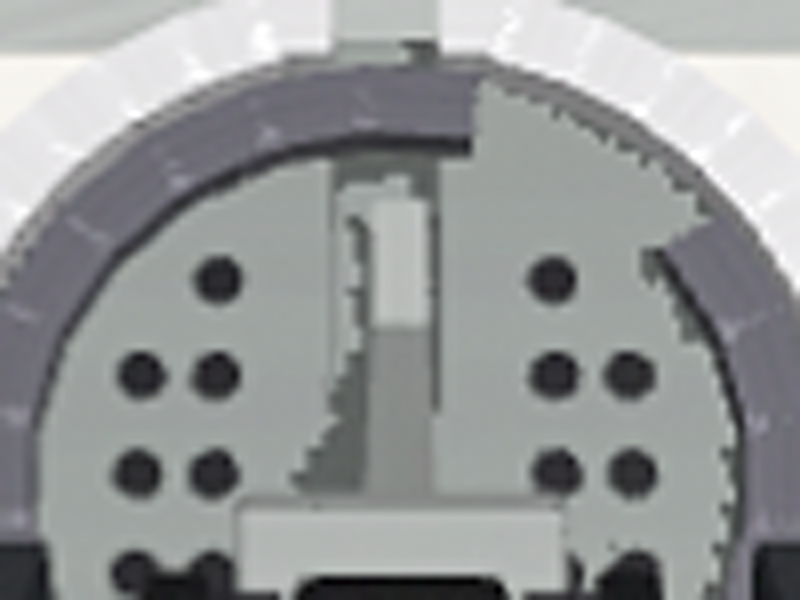

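Wrist crop: the foot (372–425) sits inside the slot (333–440) about 1.3 mm off centre towards the gap. The ring spans the slot just ahead, with its first end at x≈472. I'll centre the foot and slide it under.

```bash
python3 -m pendant '[[1,0,-0.004,0,0,0,0],[1,0.015,-0.004,0.010,0,0,0],[1,0.030,-0.004,0.020,0,0,0],[1,0.0437,-0.004,0.0306,0,0,0],[1,0.0437,-0.004,0.0306,0,0,0],[1,0.0437,-0.004,0.0306,0,0,0]]'; python3 tip.py
```

```text
time: 8.68
ee_pos: [0.5529, -0.0324, 0.1535]
eef_rot: [0.126, 0.945, 0.04, -0.298]
ft_force: [0.6, 0.1, -0.1]
width: 0.0157
grip_force: 45.0
tip 49.1 2.3 50.2 rot [ 0.05 -0.04 -0.03] F [ 0.6  0.1 -0.1] j [-0.29  0.75  0.56  1.27 -0.39  1.84  1.58]
```

```bash
python3 - <<'E'
from h import *
p,q,s=state();W0=work(35);P0=tcp_for_tip(hp(.0493,.0023,.0502),W0)
for x,z,L in [(49.3,54,35),(49.3,58,39),(49.3,62,43),(49.3,66.5,43),(60,67,43),(72,67,43)]:
    W=work(L); go(tcp_for_tip(hp(x/1e3,.0023,z/1e3),W),W,P0,W0)
E
```

```text
shift [ 0.007 -0.    -0.01 ] turn [0. 0. 0.] rows>=0.1
shift [-0.016  0.    -0.017] turn [ 0.     0.033 -0.   ] rows>=0.4
shift [-0.04  -0.    -0.022] turn [ 0.     0.067 -0.   ] rows>=0.7
shift [-0.031 -0.    -0.034] turn [ 0.     0.067 -0.   ] rows>=0.7
shift [-0.001  0.    -0.015] turn [ 0.     0.067 -0.   ] rows>=0.7
shift [0.032 0.    0.008] turn [ 0.     0.067 -0.   ] rows>=0.7
```

```bash
python3 -m pendant '[[1,0.007,0,-0.010,0,0,0],[1,-0.004,0,-0.014,0,0.016,0],[1,-0.016,0,-0.017,0,0.033,0],[1,-0.028,0,-0.020,0,0.05,0],[1,-0.04,0,-0.022,0,0.067,0],[1,-0.031,0,-0.034,0,0.067,0],[1,-0.031,0,-0.034,0,0.067,0],[1,-0.031,0,-0.034,0,0.067,0]]' 55; python3 tip.py;  python3 -c "
from h import *
c=cam('wrist','w6.png');w=cv2.imread('pics/w6.png')[165:240,228:328]
s=cam('side','s6.png');s=cv2.imread('pics/s6.png')[205:265,225:305]
cv2.imwrite('pics/c6.png',np.hstack([cv2.resize(k,(400,300),interpolation=cv2.INTER_CUBIC) for k in (w,s)]))"
```

```text
time: 9.68
ee_pos: [0.566, -0.0359, 0.157]
eef_rot: [0.123, 0.922, 0.048, -0.363]
ft_force: [-0.2, -0.4, -0.6]
width: 0.0161
grip_force: 55.0
tip 49.1 2.2 66.9 rot [ 0.04  7.93 -0.03] F [-0.2 -0.4 -0.6] j [-0.22  0.88  0.53  1.1  -0.41  2.01  1.58]
```

View pics/c6.png

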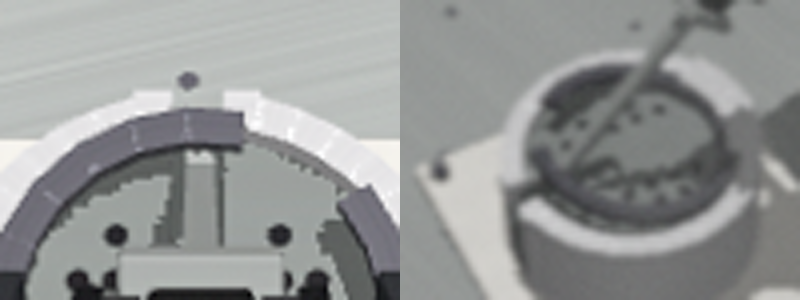

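Ring's slot side now lies raised on the foot, covering its tip. Next I draw it outwards.

```bash
python3 - <<'E'
from h import *
W=work(43);P0=tcp_for_tip(hp(.0493,.0023,.0665),W)
for x,z in [(55,67.),(61,67),(68,67)]:
    go(tcp_for_tip(hp(x/1e3,.0023,z/1e3),W),W,P0,W)
E
```

```text
shift [0.015 0.    0.012] turn [0. 0. 0.] rows>=0.1
shift [0.03  0.    0.025] turn [0. 0. 0.] rows>=0.2
shift [0.047 0.    0.041] turn [0. 0. 0.] rows>=0.3
```

```bash
cat > ring.py <<'E'
from tip import *
def H(c,px,z):
    P=onz(c,px,z)[:2]-C[:2]; return np.array([P@u,P@v])*1e3
def ringx(z=.068,n='wrist'):
    c=cam(n); im=c['pixels'].astype(int)
    b,d=proj(c,hp(.085,0,z)),proj(c,hp(.02,0,z))
    for y in (5,10,15):
        l=[]
        for x in np.arange(25,85,.5):
            q=proj(c,hp(x/1e3,y/1e3,z)).round().astype(int); k=im[q[1],q[0]]
            if k[2]-k[1]>8 and k.sum()<420: l.append(x)
        print('y',y,'ring x',(min(l),max(l),len(l)) if l else None)
if __name__=='__main__': tip(); ringx()
E
python3 ring.py
python3 -m pendant '[[1,0.008,0,0.006,0,0,0],[1,0.015,0,0.012,0,0,0],[1,0.023,0,0.019,0,0,0],[1,0.03,0,0.025,0,0,0],[1,0.038,0,0.033,0,0,0],[1,0.047,0,0.041,0,0,0],[1,0.047,0,0.041,0,0,0],[1,0.047,0,0.041,0,0,0]]'; python3 ring.py
```

```text
tip 49.2 2.2 66.8 rot [ 0.04  7.96 -0.03] F [ 0.8 -0.3 -1.8] j [-0.22  0.88  0.53  1.1  -0.41  2.01  1.58]
y 5 ring x (np.float64(40.0), np.float64(57.0), 19)
y 10 ring x (np.float64(39.0), np.float64(47.5), 18)
y 15 ring x (np.float64(38.0), np.float64(45.5), 10)
time: 10.82
ee_pos: [0.5478, -0.0311, 0.1571]
eef_rot: [0.123, 0.922, 0.048, -0.363]
ft_force: [0.4, -0.9, -1.9]
width: 0.0159
grip_force: 55.0
tip 68.0 2.3 67.2 rot [ 0.05  8.02 -0.02] F [ 0.4 -0.9 -1.9] j [-0.24  0.84  0.53  1.17 -0.4   1.98  1.58]
y 5 ring x (np.float64(58.0), np.float64(64.5), 8)
y 10 ring x (np.float64(57.0), np.float64(63.5), 12)
y 15 ring x (np.float64(54.0), np.float64(62.5), 14)
```

```bash
python3 - <<'E'
from h import *
W=work(43);P0=tcp_for_tip(hp(.068,.0023,.067),W)
for x,z in [(65.5,67.),(65.5,60),(65.5,53),(57,53),(48,53),(40,53),(40,100)]:
    go(tcp_for_tip(hp(x/1e3,.0023,z/1e3),W),W,P0,W)
E
```

```text
shift [-0.006  0.    -0.006] turn [0. 0. 0.] rows>=0.0
shift [-0.022  0.     0.011] turn [0. 0. 0.] rows>=0.1
shift [-0.038  0.     0.028] turn [0. 0. 0.] rows>=0.2
shift [-0.059  0.     0.009] turn [0. 0. 0.] rows>=0.3
shift [-0.081  0.    -0.011] turn [0. 0. 0.] rows>=0.4
shift [-0.1   0.   -0.03] turn [0. 0. 0.] rows>=0.5
shift [ 0.007  0.    -0.144] turn [0. 0. 0.] rows>=0.7
```

```bash
python3 -m pendant '[[1,-0.006,0,-0.006,0,0,0],[1,-0.006,0,-0.006,0,0,0],[1,-0.014,0,0.002,0,0,0],[1,-0.022,0,0.011,0,0,0],[1,-0.030,0,0.020,0,0,0],[1,-0.038,0,0.028,0,0,0],[1,-0.038,0,0.028,0,0,0],[1,-0.038,0,0.028,0,0,0]]'; python3 ring.py
```

```text
time: 11.88
ee_pos: [0.5504, -0.0318, 0.1433]
eef_rot: [0.123, 0.922, 0.048, -0.363]
ft_force: [-0.1, 0.3, -1.6]
width: 0.0153
grip_force: 55.0
tip 65.3 2.4 53.3 rot [ 0.05  8.01 -0.01] F [-0.1  0.3 -1.6] j [-0.23  0.86  0.53  1.17 -0.4   1.97  1.59]
y 5 ring x (np.float64(55.5), np.float64(63.0), 8)
y 10 ring x (np.float64(57.5), np.float64(62.0), 8)
y 15 ring x (np.float64(54.0), np.float64(60.0), 11)
```

```bash
python3 -m pendant '[[1,-0.012,0,-0.011,0,0,0],[1,-0.024,0,-0.022,0,0,0],[1,-0.036,0,-0.034,0,0,0],[1,-0.048,0,-0.045,0,0,0],[1,-0.062,0,-0.058,0,0,0],[1,-0.062,0,-0.058,0,0,0],[1,-0.062,0,-0.058,0,0,0]]'; python3 ring.py;  python3 -c "
from h import *
c=cam('wrist','w7.png');w=cv2.imread('pics/w7.png')[150:240,218:338]
s=cam('side','s7.png');s=cv2.imread('pics/s7.png')[205:265,225:305]
cv2.imwrite('pics/c7.png',np.hstack([cv2.resize(k,(400,300),interpolation=cv2.INTER_CUBIC) for k in (w,s)]))"
```

```text
time: 12.8
ee_pos: [0.5749, -0.0385, 0.1432]
eef_rot: [0.123, 0.922, 0.048, -0.363]
ft_force: [-0.0, 0.7, -1.5]
width: 0.0157
grip_force: 55.0
tip 39.9 2.3 53.2 rot [ 0.05  8.01 -0.01] F [-0.   0.7 -1.5] j [-0.2   0.91  0.51  1.07 -0.41  2.01  1.58]
y 5 ring x (np.float64(50.5), np.float64(62.0), 10)
y 10 ring x (np.float64(56.0), np.float64(62.0), 13)
y 15 ring x (np.float64(57.0), np.float64(61.0), 6)
```

View pics/c7.png

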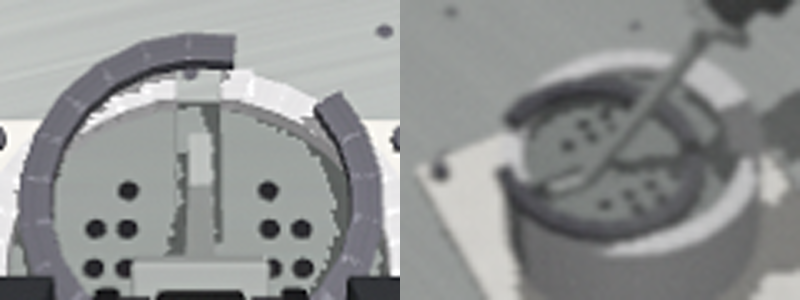

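Ring now rests with its raised side on the rim over the slot and the foot is clear of it. The pick goes back to the stand.

```bash
python3 -m pendant '[[1,0.04,0,-0.043,0,0,0],[1,0.08,0,-0.086,0,0,0],[1,0.12,0,-0.128,0,0,0],[1,0.159,0,-0.171,0,0,0],[1,0.159,0,-0.171,0,0,0],[1,0.159,0,-0.171,0,0,0]]'
python3 - <<'E'
from h import *
Q=R.from_quat([.0117,.9999,0,0]); go(SEATP+[0,0,.14],Q)
W=work(43); P=tcp_for_tip(hp(.040,.0023,.123),W); go(SEATP+[0,0,.14],Q,P,W)
E
```

```text
time: 13.7
ee_pos: [0.5703, -0.0379, 0.21]
eef_rot: [0.124, 0.924, 0.049, -0.358]
ft_force: [0.3, -0.2, -1.1]
width: 0.0155
grip_force: 55.0
shift [ 0.281 -0.936 -0.107] turn [ 0.044 -0.351 -0.111] rows>=4.7
shift [ 0.286 -0.938 -0.085] turn [ 0.043 -0.357 -0.11 ] rows>=4.7
```

```bash
python3 -m pendant '[[1,0.09,-0.1,-0.13,0.007,-0.06,-0.018],[1,0.15,-0.27,-0.17,0.014,-0.12,-0.037],[1,0.19,-0.43,-0.18,0.021,-0.18,-0.055],[1,0.23,-0.6,-0.16,0.029,-0.24,-0.074],[1,0.26,-0.77,-0.13,0.036,-0.3,-0.092],[1,0.286,-0.938,-0.085,0.043,-0.357,-0.11],[1,0.286,-0.938,-0.085,0.043,-0.357,-0.11],[1,0.286,-0.938,-0.085,0.043,-0.357,-0.11]]'
python3 -m pendant '[[1,0,0,0,0,0,0],[1,0,0,0,0,0,0],[1,0,0,0,0,0,0]]'
python3 - <<'E'
from h import *
Q=R.from_quat([.0117,.9999,0,0]); go(SEATP,Q); p,q,s=state(); print(p,s['joint_positions'].round(2))
t=p+q.apply(TIP); o=p+q.apply([0,0,.0351]); print('tip',t)
for n in ('side',):
    c=cam(n,'s8.png'); print(proj(c,t).round(1),proj(c,o).round(1))
    im=cv2.imread('pics/s8.png')[210:390,260:440]; cv2.imwrite('pics/c8.png',cv2.resize(im,(600,600),interpolation=cv2.INTER_CUBIC))
E
```

```text
time: 14.7
ee_pos: [0.4513, -0.2963, 0.2851]
eef_rot: [0.013, 1.0, 0.0, 0.004]
ft_force: [0.5, 0.3, -0.5]
width: 0.0161
grip_force: 55.0
time: 15.08
ee_pos: [0.452, -0.2961, 0.2845]
eef_rot: [0.012, 1.0, -0.0, 0.004]
ft_force: [0.5, 0.2, -1.4]
width: 0.0158
grip_force: 55.0
shift [-0.013 -0.006  0.448] turn [-0.     0.004 -0.   ] rows>=2.2
[ 0.45199921 -0.29611082  0.28449681] [ 0.5   0.12 -0.    1.62 -0.    1.4   2.04]
tip [ 0.44046446 -0.29583282  0.14949247]
[352.6 323.5] [368.2 284.2]
```

```bash
python3 -m pendant '[[1,-0.015,-0.006,0,0,0.004,0],[1,-0.015,-0.006,0,0,0.004,0],[1,-0.015,-0.006,0.1,0,0.004,0],[1,-0.015,-0.006,0.1,0,0.004,0],[1,-0.015,-0.006,0.1,0,0.004,0]]'
python3 - <<'E'
from h import *
Q=R.from_quat([.0117,.9999,0,0]); go(SEATP,Q); p,q,s=state(); print(p)
# stem line check in side view: dark/bright column around stem mid-height
c=cam('side'); im=cv2.cvtColor(c['pixels'],cv2.COLOR_RGB2GRAY)
for h in (-.03,-.05,-.07):
    P=proj(c,p+q.apply([-.0012,0,.0351-h])); x,y=P.round().astype(int); print(P.round(1),im[y,x-9:x+10])
E
```

```text
time: 15.75
ee_pos: [0.4565, -0.2987, 0.2558]
eef_rot: [0.013, 1.0, -0.0, 0.001]
ft_force: [0.5, -0.4, -0.2]
width: 0.016
grip_force: 55.0
shift [-0.001  0.002  0.352] turn [-0.     0.001 -0.001] rows>=1.7
[ 0.45649818 -0.29869971  0.2557667 ]
[365.4 304.5] [159 158 157 158 157 157 146 115  87  83  85  89 113 143 156 160 158 158
 157]
[363.3 311.1] [144 133 127 125 124 126 123 107  87  82  83  88 114 143 156 158 157 156
 158]
[361.3 317.4] [ 63  61  66  77  85  85  85  80  81  81  82  90 112 142 155 158 157 159
 159]
```

```bash
python3 -m pendant '[[1,-0.001,0.002,0.09,0,0.001,0],[1,-0.001,0.002,0.18,0,0.001,0],[1,-0.001,0.002,0.26,0,0.001,0],[1,-0.001,0.002,0.31,0,0.001,0],[1,-0.001,0.002,0.31,0,0.001,0],[1,-0.001,0.002,0.31,0,0.001,0]]'
python3 -c "
from h import *
go(SEATP,R.from_quat([.0117,.9999,0,0]))"
```

```text
time: 16.55
ee_pos: [0.4572, -0.2983, 0.163]
eef_rot: [0.013, 1.0, -0.001, 0.0]
ft_force: [-0.3, 0.1, -0.7]
width: 0.0157
grip_force: 55.0
shift [0.001 0.001 0.043] turn [-0.001  0.    -0.001] rows>=0.2
```

```bash
python3 -m pendant '[[1,0,0,0.02,0,0,0],[1,0,0,0.035,0,0,0],[1,0,0,0.042,0,0,0],[1,0,0,0.044,0,0,0],[1,0,0,0.044,0,0,0],[1,0,0,0.044,0,0,0]]'
```

```text
time: 17.3
ee_pos: [0.4566, -0.2979, 0.1499]
eef_rot: [0.013, 1.0, -0.0, -0.001]
ft_force: [-6.2, 3.8, 13.2]
width: 0.0156
grip_force: 55.0
```

```bash
python3 -m pendant '[[1,0,0,-0.001,0,0,0],[1,0,0,-0.001,0,0,0]]'; python3 -m pendant '[[-1,0,0,0,0,0,0],[-1,0,0,0,0,0,0],[-1,0,0,0,0,0,0],[-1,0,0,0,0,0,0],[-1,0,0,0,0,0,0],[-1,0,0,0,0,0,0]]'
python3 -m pendant '[[-1,0,0,-0.1,0,0,0],[-1,0,0,-0.3,0,0,0],[-1,0,0,-0.5,0,0,0],[-1,0,0,-0.6,0,0,0],[-1,0,0,-0.6,0,0,0]]'
python3 - <<'E'
from h import *
s=cam('side','s9.png'); a=cv2.imread('pics/side0.png');b=cv2.imread('pics/s9.png')
d=cv2.absdiff(a,b).sum(2)[290:400,310:430]; print('changed px near stand',(d>60).sum()); ys,xs=np.where(d>60); print(xs.min()+310 if len(xs) else 0,xs.max()+310 if len(xs) else 0,ys.min()+290 if len(ys) else 0,ys.max()+290 if len(ys) else 0)
m=lambda i:cv2.inRange(i[290:345,345:385],(0,0,0),(35,35,35)); 
for i in (a,b): M=cv2.moments(m(i),True); print(M['m00'],M['m10']/M['m00'],M['m01']/M['m00'])
E
```

```text
time: 17.55
ee_pos: [0.4566, -0.2979, 0.1499]
eef_rot: [0.013, 1.0, -0.0, -0.001]
ft_force: [-4.5, 3.2, 9.5]
width: 0.0154
grip_force: 55.0
time: 18.3
ee_pos: [0.4567, -0.298, 0.1489]
eef_rot: [0.013, 1.0, -0.0, -0.001]
ft_force: [0.3, 0.4, -0.1]
width: 0.0676
grip_force: 0.0
time: 18.92
ee_pos: [0.4577, -0.2984, 0.3315]
eef_rot: [0.013, 1.0, -0.001, 0.001]
ft_force: [0.5, -0.8, -0.4]
width: 0.087
grip_force: 0.0
changed px near stand 10558
310 429 290 399
200.0 15.785 27.99
200.0 15.2 27.065
```

```bash
python3 - <<'E'
from h import *
D=down(-15.25); G=hp(.056,.002,.20); print(G); go(G,D)
E
```

```text
[ 0.46174585 -0.00739983  0.2       ]
shift [0.009 0.969 0.43 ] turn [-0.     0.001  0.865] rows>=9.7
```

```bash
python3 -m pendant '[[-1,0.009,0.13,0,0,0,0.088],[-1,0.009,0.26,0,0,0,0.176],[-1,0.009,0.40,0,0,0,0.264],[-1,0.009,0.52,0,0,0,0.352],[-1,0.009,0.65,0,0,0,0.44],[-1,0.009,0.78,0,0,0,0.528],[-1,0.009,0.9,0,0,0,0.616],[-1,0.009,0.969,0,0,0,0.7]]'
python3 - <<'E'
from h import *
D=down(-15.25); G=hp(.056,.002,.20); go(G,D)
E
```

```text
time: 19.98
ee_pos: [0.4608, -0.0053, 0.3272]
eef_rot: [0.68, 0.733, -0.001, -0.001]
ft_force: [0.1, -0.1, 0.5]
width: 0.0874
grip_force: 0.0
shift [-0.007  0.004  0.424] turn [-0.002  0.     0.163] rows>=2.0
```

```bash
python3 -m pendant '[[-1,-0.007,0.004,0.14,0,0,0.08],[-1,-0.007,0.004,0.28,0,0,0.163],[-1,-0.007,0.004,0.424,0,0,0.163],[-1,-0.007,0.004,0.424,0,0,0.163],[-1,-0.007,0.004,0.424,0,0,0.163]]'
python3 - <<'E'
from ring import *
for n in ('wrist','side','top'):
    c=cam(n,n+'10.png'); im=c['pixels'].astype(int); m=((im[...,2]-im[...,1]>8)&(im.sum(2)<420)).astype(np.uint8)
    ys,xs=np.where(m); print(n,m.sum(), proj(c,hp(.056,.002,.066)).round(1), state()[0])
    g=np.zeros_like(m)
    pts=[(x,y) for x,y in zip(xs,ys) if np.hypot(*(H(c,(x,y),.062)-[15,0]))<55]
    if pts:
        hh=np.array([H(c,p,.063) for p in pts]); print(len(pts),hh.min(0),hh.max(0), hh.mean(0))
im=cv2.imread('pics/wrist10.png'); cv2.imwrite('pics/c10.png',im)
E
```

```text
time: 20.6
ee_pos: [0.4631, -0.0092, 0.2026]
eef_rot: [0.793, 0.609, -0.0, -0.0]
ft_force: [0.2, -0.8, -0.1]
width: 0.0869
grip_force: 0.0
wrist 951 [277.2 201.8] [ 0.46349345 -0.0092215   0.20315921]
401 [-26.09244516 -42.31231341] [61.66889126 44.59471732] [ 17.50917388 -12.51589718]
side 11 [246.7 242. ] [ 0.46363215 -0.00925785  0.20328152]
top 0 [285.9 257. ] [ 0.46360697 -0.00922147  0.20318884]
```

View pics/c10.png

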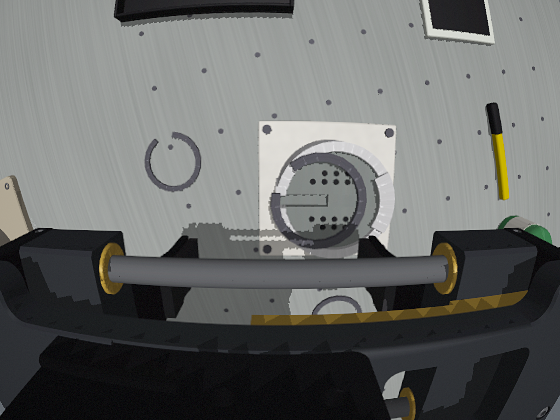

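The ring lies tilted with its left (slot) edge at x≈271 and its heel at x≈367, and it is clear of the lip. I'll check how high its raised end stands from two wrist places.

```bash
python3 - <<'E'
from ring import *
c=cam('wrist'); p,q,s=state(); im=c['pixels'].astype(int)
g=im.sum(2)//3
print('p',p)
print('cols',list(range(266,290,1)))
for y in range(180,214,2): print(y,' '.join('%3d%s'%(g[y,x],'*' if im[y,x,2]-im[y,x,1]>5 else ' ') for x in range(266,290)))
# rigid cam-tool
Rc=R.from_matrix(c['R'].T); 
rel=q.inv()*Rc; off=q.inv().apply(c['o']-p)
p7=np.array([.5749,-.0385,.1432]);q7=R.from_quat([.123,.922,.048,-.363])
c7=dict(c); c7['o']=p7+q7.apply(off); c7['R']=(q7*rel).as_matrix().T; c7['t']=-c7['R']@c7['o']
import pickle; pickle.dump((c7,c),open('c7.pkl','wb'))
for z in (.061,.066,.071): print(z,[proj(c,onz(c7,k,z)).round(1) for k in ((288.8,161.1),(288.2,170.4))], [H(c7,k,z).round(1) for k in ((288.8,161.1),(288.2,170.4))])
print('slot edge check', [H(c7,(218+a/3.333,150+b/3.333),.06).round(1) for a,b in ((177,100),(221,100))])
E
```

```text
p [ 0.46345481 -0.00925019  0.20295144]
cols [266, 267, 268, 269, 270, 271, 272, 273, 274, 275, 276, 277, 278, 279, 280, 281, 282, 283, 284, 285, 286, 287, 288, 289]
180 217  217  217  217  217  217  216  218  221  166  117   98   92  199  210  208  208  207  208  209  209  218  224  200 
182 218  217  217  217  217  217  218  221  168  123  118  100  178  207  209  207  206  206  206  207  207  209  189  144 
184 217  217  217  216  217  217  218  222  176  128  112  131  198  207  205  204  206  206  206  207  208  209  169  135 
186 216  216  216  215  216  217  219  165  150  176  180  205  215  209  208  206  205  212  210  206  208  168  133  130 
188 215  215  215  215  215  217  220  178  171  204  209  208  206  205  206  205  215  219  221  212  197  149  129  131 
190 214  214  215  216  218  221  167  127  168  204  210  208  205  204  206  205  204  207  212  138  116  130  132  133 
192 214  214  216  219  190  181  136  124  167  203  208  205  203  202  207  205  205  206  212  160  129  132  133  132 
194 213  214  216  222  145   75*  90*  92*  89*  90*  92*  84*  7
[... 820 characters left out ...]
 124   95   87*  88*  87*  88*  90*  89*  89*  84* 152  179  179  179  180  184  148  129  132  132  133 
210 218  182  140  137  105   89*  90*  89*  88*  89*  90*  90*  87* 135  199  204  203  206  196  150  128  131  131  133 
212 217  220  169  134  112   89*  87*  90*  89*  88*  90*  90*  88*  83* 188  204  203  205  191  140  125  131  131  131 
0.061 [array([265.3, 191.4]), array([276.8, 192.2])] [array([66.1, -6.6]), array([55.6, -5.9])]
0.066 [array([269.4, 192.7]), array([280.8, 193.5])] [array([62.3, -6.4]), array([52.1, -5.7])]
0.071 [array([273.5, 194. ]), array([284.9, 194.8])] [array([58.5, -6.2]), array([48.5, -5.5])]
slot edge check [array([45.9,  9.3]), array([45.9, -2.3])]
```

```bash
cat >> h.py <<'E'
def rg(L,yaw=None):
    a=np.radians(YAW if yaw is None else yaw); u=np.array([np.cos(a),np.sin(a),0]); z=np.array([0,0,1.]); l=np.radians(L)
    y=-(np.cos(l)*u+np.sin(l)*z); zz=-(np.cos(l)*z-np.sin(l)*u); return R.from_matrix(np.c_[np.cross(y,zz),y,zz])
def tcp_for_ft(P,Rt): return P-Rt.apply([0,0,.014])
E
python3 - <<'E'
from ring import *
c=cam('wrist')
print('ring',[H(c,k,.067).round(1) for k in ((271,194),(279,194),(270.8,201),(278.8,201))])
print('slot',[H(c,k,.054).round(1) for k in ((300,195.5),(300,206.5))])
p,q,s=state(); print('ft now',H(c,proj(c,p),.2), ((p-C)[:2]@u)*1e3,((p-C)[:2]@v)*1e3,p[2])
W=rg(6)
for z in (.09,.0625): P=tcp_for_ft(hp(.0575,.004,z),W); print(P); go(P,W)
E
```

```text
ring [array([61. , -5.4]), array([53.8, -5.4]), array([61.2,  1.1]), array([54.,  1.])]
slot [array([34. , -1.4]), array([33.8,  9.2])]
ft now [53.96304428  4.62084641] 53.99426207072558 3.4039186914988466 0.20272132192337708
[ 0.46118447 -0.00931977  0.10392331]
shift [-0.002 -0.007  0.329] turn [0.05  0.    0.002] rows>=1.6
[ 0.46118447 -0.00931977  0.07642331]
shift [-0.002 -0.007  0.421] turn [0.05  0.    0.002] rows>=2.0
```

```bash
python3 -m pendant '[[-1,-0.002,-0.007,0.1,0.02,0,0.002],[-1,-0.002,-0.007,0.22,0.05,0,0.002],[-1,-0.002,-0.007,0.329,0.05,0,0.002],[-1,-0.002,-0.007,0.329,0.05,0,0.002],[-1,-0.002,-0.007,0.329,0.05,0,0.002],[-1,-0.002,-0.007,0.329,0.05,0,0.002]]'
python3 - <<'E'
from ring import *
W=rg(6);p,q,s=state(); f=p+q.apply([0,0,.014])-C;print('ft',f[:2]@u,f[:2]@v,f[2])
P=tcp_for_ft(hp(.0575,.004,.0625),W); go(P,W)
E
```

```text
time: 21.6
ee_pos: [0.4614, -0.0093, 0.1045]
eef_rot: [0.794, 0.606, -0.031, -0.041]
ft_force: [0.6, 0.9, 0.3]
width: 0.0871
grip_force: 0.0
ft 0.05727510981649674 0.003962127849052659 0.09061801704393468
shift [-0.     0.009  0.093] turn [ 0.001  0.    -0.   ] rows>=0.4
```

```bash
python3 -m pendant '[[-1,0,0.005,0.05,0,0,0],[-1,0,0.009,0.09,0,0,0],[-1,0,0.009,0.092,0,0,0],[0.4,0,0.009,0.092,0,0,0],[0.4,0,0.009,0.092,0,0,0],[0.4,0,0.009,0.092,0,0,0],[0.4,0,0.009,0.092,0,0,0],[0.4,0,0.009,0.092,0,0,0]]' 15
python3 - <<'E'
from ring import *
p,q,s=state(); f=p+q.apply([0,0,.014])-C;print('ft',f[:2]@u,f[:2]@v,f[2])
E
```

```text
time: 22.6
ee_pos: [0.4602, -0.0093, 0.0752]
eef_rot: [0.794, 0.606, -0.032, -0.042]
ft_force: [0.2, 0.1, 0.0]
width: 0.0452
grip_force: 0.0
ft 0.05846336286647386 0.004283226466484474 0.061297448503418756
```

```bash
python3 -m pendant '[[1,0,0.002,-0.003,0,0,0],[1,0,0.002,-0.003,0,0,0],[1,0,0.002,-0.003,0,0,0],[1,0,0.002,-0.003,0,0,0],[1,0,0.002,-0.003,0,0,0],[1,0,0.002,-0.003,0,0,0],[1,0,0.002,-0.003,0,0,0]]' 20
python3 - <<'E'
from ring import *
p,q,s=state(); f=p+q.apply([0,0,.014])-C;print('ft',f[:2]@u,f[:2]@v,f[2])
E
```

```text
time: 23.48
ee_pos: [0.4609, -0.0095, 0.076]
eef_rot: [0.794, 0.606, -0.032, -0.042]
ft_force: [0.4, 0.1, 0.1]
width: 0.0081
grip_force: 19.6
ft 0.05778751980352185 0.004240872413507473 0.062088536283288684
```

```bash
python3 -m pendant '[[1,0,0,0,0,0,0],[1,0,-0.003,-0.03,0,0,0],[1,0,-0.008,-0.08,0,0,0],[1,0,-0.017,-0.16,0,0,0],[1,0,-0.028,-0.265,0,0,0],[1,0,-0.028,-0.265,0,0,0]]' 40
python3 - <<'E'
from ring import *
p,q,s=state(); print(s['width'],s['grip_force'])
c=cam('wrist','w12b.png'); im=c['pixels'].astype(int); m=(((im[...,2]-im[...,1])>8)&(im.sum(2)<420)).astype(np.uint8)
n,l,st,ce=cv2.connectedComponentsWithStats(m,connectivity=8)
for i in range(1,n):
    if st[i,4]>40: print(st[i],ce[i].round(0))
# expected projections of ring circle in the tool frame: level with tool; centre 41mm from grip along +tool y
for L in (-8,-4,0,4,8):
    rl=R.from_euler('x',L,degrees=True); e=[]
    for d in (0,41+45): 
        P=p+q.apply(np.array([0,0,.010])+rl.apply([0,d-0,0])); e.append(proj(c,P).round(0))
    print(L,e)
T=cam('tray' if 0 else 'top','t12.png'); S=cam('side','s12.png')
a=cv2.imread('pics/side0.png');b=cv2.imread('pics/s12.png')
E
```

```text
time: 24.22
ee_pos: [0.4625, -0.0094, 0.1591]
eef_rot: [0.794, 0.606, -0.03, -0.04]
ft_force: [-0.7, 0.3, -1.1]
width: 0.0074
grip_force: 39.4
0.007358063115867572 39.39571276539937
[277 124  10  10  52] [282. 128.]
[189 136  16  19  70] [197. 145.]
[310 174  47  24 171] [337. 182.]
[373 177  19   9  50] [381. 181.]
[174 181  28  16  83] [189. 191.]
[379 184  33  32 120] [397. 197.]
[324 189  16  10  43] [332. 193.]
[400 188  19  20  89] [409. 198.]
-8 [array([280., 258.]), array([831., 228.])]
-4 [array([280., 258.]), array([810., 218.])]
0 [array([280., 258.]), array([788., 209.])]
4 [array([280., 258.]), array([766., 201.])]
8 [array([280., 258.]), array([743., 193.])]
```

```bash
python3 - <<'E'
from ring import *
p,q,s=state(); c=cam('wrist'); im=c['pixels'].astype(int)
for L in (-6,-3,0,3,6):
    rl=R.from_euler('x',L,degrees=True); e=[]
    for a in (180,150,120,100,80,60):
        a=np.radians(a); rr=np.array([45*np.sin(a),41-45*np.cos(a)-4*0,0])/1e3
        e.append(proj(c,p+q.apply(np.array([0,0,.0095])+rl.apply(rr))).round(0).astype(int).tolist())
        a=-a; rr=np.array([45*np.sin(a),41-45*np.cos(a),0])/1e3
    print(L,e)
m=((im[...,2]-im[...,1])>5)&(im.sum(2)<420)
for y in range(165,225,6): 
    xs=np.where(m[y,285:450])[0]+285; print(y,xs.min() if len(xs) else None,xs.max() if len(xs) else None)
E
```

```text
-6 [[437, 261], [433, 221], [406, 189], [379, 177], [348, 176], [318, 186]]
-3 [[434, 258], [430, 219], [405, 188], [378, 176], [348, 176], [318, 186]]
0 [[431, 255], [427, 217], [402, 186], [377, 176], [347, 175], [318, 185]]
3 [[428, 252], [424, 215], [400, 185], [375, 175], [346, 175], [317, 185]]
6 [[424, 249], [420, 213], [397, 184], [373, 174], [345, 174], [317, 185]]
165 None None
171 None None
177 334 382
183 320 396
189 309 404
195 310 411
201 313 416
207 404 420
213 408 423
219 412 426
```

```bash
python3 - <<'E'
from ring import *
W=rg(-1.5); G=np.array([.418,.294,0])
for z in (.10,.030,.010): go(tcp_for_ft(G+[0,0,z],W),W)
p,q,s=state(); P1=tcp_for_ft(G+[0,0,.10],W)
go(tcp_for_ft(G+[0,0,.02],W),W,P1,W)
E
```

```text
shift [ 0.939 -0.387  0.179] turn [-0.064  0.001  0.   ] rows>=4.9
shift [ 0.939 -0.362  0.411] turn [-0.064  0.001  0.   ] rows>=5.2
shift [ 0.939 -0.355  0.477] turn [-0.064  0.001  0.   ] rows>=5.3
shift [ 0.    -0.007  0.267] turn [0. 0. 0.] rows>=1.3
```

```bash
python3 -m pendant '[[1,0.1,-0.04,0,-0.01,0,0],[1,0.25,-0.1,0,-0.02,0,0],[1,0.4,-0.17,0,-0.03,0,0],[1,0.57,-0.23,0,-0.04,0,0],[1,0.74,-0.3,0.05,-0.05,0,0],[1,0.88,-0.36,0.12,-0.064,0,0],[1,0.939,-0.387,0.179,-0.064,0,0],[1,0.939,-0.387,0.179,-0.064,0,0]]'
python3 -m pendant '[[1,0,0,0,0,0,0],[1,0,0,0,0,0,0],[1,0,0,0,0,0,0]]'
python3 - <<'E'
from ring import *
W=rg(-1.5); G=np.array([.418,.294,0]); p,q,s=state(); print('ft',p+q.apply([0,0,.014]))
for z in (.025,.012): go(tcp_for_ft(G+[0,0,z],W),W)
# tray in wrist view, check corners: dark mask rect at z=.022
T=cam('side','s13.png'); w=cam('wrist','w13.png'); print(proj(w,[.458,.283,.02]))
cc=[np.array([.458,.283,.022])+R.from_euler('z',163,degrees=True).apply([sx*.1,sy*.085,0]) for sx,sy in((1,1),(1,-1),(-1,-1),(-1,1))]
print([proj(w,k).round(0).tolist() for k in cc])
g=w['pixels'].sum(2)//3
k=(g<75).astype(np.uint8); k[232:]=0
n,l,st,ce=cv2.connectedComponentsWithStats(k); print([st[i].tolist() for i in range(1,n) if st[i,4]>300])
E
```

```text
time: 25.42
ee_pos: [0.4162, 0.2949, 0.1127]
eef_rot: [0.794, 0.608, 0.006, 0.011]
ft_force: [0.3, -0.2, -0.2]
width: 0.0074
grip_force: 39.4
time: 25.8
ee_pos: [0.4187, 0.2935, 0.115]
eef_rot: [0.795, 0.606, 0.009, 0.012]
ft_force: [0.0, -0.7, -0.5]
width: 0.0071
grip_force: 39.4
ft [0.41912215 0.29335404 0.10102032]
shift [ 0.001 -0.011  0.253] turn [ 0.001  0.    -0.001] rows>=1.2
shift [ 0.001 -0.013  0.296] turn [ 0.001  0.    -0.001] rows>=1.4
[327.52856046 214.83725728]
[[205.0, 307.0], [199.0, 102.0], [450.0, 118.0], [423.0, 304.0]]
[[198, 96, 250, 136, 25615], [540, 161, 20, 71, 1178]]
```

```bash
python3 -m pendant '[[1,0,-0.003,0.08,0,0,0],[1,0.001,-0.007,0.17,0,0,0],[1,0.001,-0.011,0.253,0,0,0],[1,0.001,-0.013,0.296,0,0,0],[1,0.001,-0.013,0.296,0,0,0],[1,0.001,-0.013,0.296,0,0,0],[1,0.001,-0.013,0.296,0,0,0]]'
python3 - <<'E'
from ring import *
p,q,s=state(); print('ft',p+q.apply([0,0,.014]))
E
python3 -m pendant '[[1,0,0,0.005,0,0,0],[1,0,0,0.01,0,0,0],[1,0,0,0.014,0,0,0],[1,0,0,0.014,0,0,0],[1,0,0,0.014,0,0,0]]'
```

```text
time: 26.78
ee_pos: [0.4174, 0.2951, 0.0266]
eef_rot: [0.795, 0.607, 0.009, 0.012]
ft_force: [0.3, -0.7, -0.2]
width: 0.0072
grip_force: 39.4
ft [0.41779739 0.29496794 0.01259149]
time: 27.4
ee_pos: [0.4169, 0.2947, 0.0215]
eef_rot: [0.795, 0.607, 0.008, 0.011]
ft_force: [-0.4, -0.5, -0.9]
width: 0.0075
grip_force: 39.4
```

```bash
python3 -m pendant '[[1,0,0,0.003,0,0,0],[1,0,0,0.004,0,0,0],[1,0,0,0.004,0,0,0]]'|grep -E "pos|force"; python3 -m pendant '[[1,0,0,0.003,0,0,0],[1,0,0,0.004,0,0,0],[1,0,0,0.004,0,0,0]]' |grep -E "pos|force"
```

```text
ee_pos: [0.417, 0.2947, 0.0203]
ft_force: [-0.2, 0.2, -0.3]
grip_force: 39.4
ee_pos: [0.417, 0.2947, 0.019]
ft_force: [0.0, 0.2, -1.1]
grip_force: 39.4
```

```bash
python3 -m pendant '[[1,0,0,0.002,0,0,0],[1,0,0,0.003,0,0,0],[1,0,0,0.003,0,0,0]]'|grep -E "pos|force"; python3 -m pendant '[[1,0,0,0.002,0,0,0],[1,0,0,0.003,0,0,0],[1,0,0,0.003,0,0,0]]' |grep -E "pos|force"
python3 - <<'E'
from ring import *
p,q,s=state();print(s['torque'],s['ft_force'])
c=cam('wrist','w14.png'); im=c['pixels'].astype(int); m=((im[...,2]-im[...,1])>5)&(im.sum(2)<420)&(im.sum(2)>150)
ys,xs=np.where(m[:232]); print(len(xs),np.c_[xs,ys].min(0) if len(xs) else 0,np.c_[xs,ys].max(0) if len(xs) else 0)
for y in range(165,232,6):
    x=np.where(m[y])[0]; print(y,x.min() if len(x) else None,x.max() if len(x) else None)
for L in (-6,-3,0,3,6):
    rl=R.from_euler('x',L,degrees=True); e=[]
    for a in (180,150,120,100,80,60):
        a=np.radians(a); rr=np.array([45*np.sin(a),41-45*np.cos(a),0])/1e3
        e.append(proj(c,p+q.apply(np.array([0,0,.0095])+rl.apply(rr))).round(0).astype(int).tolist())
    print(L,e)
E
```

```text
ee_pos: [0.4171, 0.2947, 0.0186]
ft_force: [-2.1, -1.7, 7.1]
grip_force: 42.1
ee_pos: [0.4171, 0.2948, 0.0185]
ft_force: [-6.0, -4.2, 17.6]
grip_force: 46.8
[-1.12226467e+00  1.56567676e+00  1.19519211e-03] [-6.03791439 -4.21494582 17.60233233]
3746 [110   0] [540 231]
165 177 501
171 257 496
177 270 461
183 145 441
189 146 482
195 177 540
201 185 495
207 211 490
213 186 494
219 179 517
225 212 478
231 178 479
-6 [[437, 260], [432, 221], [406, 189], [379, 177], [348, 176], [318, 186]]
-3 [[434, 257], [430, 219], [404, 187], [378, 176], [347, 175], [317, 186]]
0 [[431, 254], [426, 217], [402, 186], [376, 175], [347, 175], [317, 185]]
3 [[427, 252], [423, 215], [400, 185], [375, 175], [346, 174], [317, 185]]
6 [[424, 249], [420, 213], [397, 184], [373, 174], [345, 174], [317, 185]]
```

```bash
python3 -m pendant '[[1,0,0,-0.002,0,0,0],[1,0,0,-0.004,0,0,0],[1,0,0,-0.004,0,0,0]]' 10|grep -E "pos|force|width"; python3 -m pendant '[[0.75,0,0,-0.004,0,0,0],[0.75,0,0,-0.001,0,0,0],[0.7,0,0,-0.001,0,0,0],[0.6,0,0,-0.001,0,0,0],[0.5,0,0,-0.001,0,0,0],[0.5,0,0,-0.001,0,0,0]]' |grep -E "pos|force|width"
```

```text
ee_pos: [0.4173, 0.2947, 0.0187]
ft_force: [-0.0, -0.7, 2.7]
width: 0.0082
grip_force: 12.5
ee_pos: [0.4172, 0.2947, 0.0189]
ft_force: [1.1, -0.4, 3.1]
width: 0.0213
grip_force: 1.0
```

```bash
python3 -m pendant '[[0.4,0,0,-0.003,0,0,0],[0.4,0,0,-0.01,0,0,0],[0.4,0,0,-0.04,0,0,0],[0.4,0,0,-0.1,0,0,0],[0.4,0,0,-0.25,0,0,0],[0.4,0,0,-0.45,0,0,0],[0.4,0,0,-0.6,0,0,0],[0.4,0,0,-0.6,0,0,0]]' |grep -E "pos|force|width"
python3 -m pendant '[[0.4,0.3,-0.3,-0.2,0,0,0],[0.4,0.5,-0.5,-0.2,0,0,0],[0.4,0.6,-0.5,-0.2,0,0,0],[0.4,0.6,-0.5,-0.2,0,0,0]]' |grep -E "pos|force|width"
python3 - <<'E'
from ring import *
for n in ('top','side','wrist'):
    c=cam(n,n+'15.png'); im=c['pixels'].astype(int)
    ctr=np.array([.458,.283,.009]); P=proj(c,ctr); print(n,P.round(0))
    if not(0<P[0]<560 and 0<P[1]<420): continue
    d=(im[...,2]-im[...,1])>4
    g=im.sum(2); x0,y0=P.astype(int)
    if n!='wrist':
        sub=g[max(0,y0-32):y0+33:4,max(0,x0-36):x0+37:4]//3; print(sub)
E
```

```text
ee_pos: [0.4134, 0.2977, 0.2037]
ft_force: [0.2, 0.0, -0.4]
width: 0.0259
grip_force: 0.0
ee_pos: [0.312, 0.5113, 0.2549]
ft_force: [0.8, 0.6, 0.2]
width: 0.0261
grip_force: 0.0
top [154. 264.]
[[128  49  12  35  34  36  36  37  38  35  36  38  37  38  38  38  38  37
   37]
 [126  13  14  36  35  38  36  38  36  38  37  38  38  37  39  39  38  35
   37]
 [ 90   8  33  36  36  38  37  39  38  37  37  38  38  37  36  37  38  38
   38]
 [ 33   8  36  36  38  36  37  37  43  51  47  40  37  38  38  36  36  38
   38]
 [  9  20  37  36  36  37  46  71  71  59  64  71  56  38  38  40  38  38
   38]
 [  8  32  35  37  38  47  71  28  39  39  36  39  66  61  38  41  38  39
   37]
 [ 10  36  37  38  39  75  35  37  36  39  39  36  37  75  35  38  39  38
   37]
 [ 19  37  36  36  54  51  38  36  37  38  37  38  38  57  46  37  36  39
   33]
 [ 35  37  36  38  66  32  37  38  38  37  38  39  38  49  55  37  38  37
   22]
 [ 37  35  36  36  68  31  37  38  38  37  38  38  38  60  45  38  38  37
   15]
 [ 37  36  37  35  48  34  37  38  38  39  39  39  38  72  28  37  36  33
   44]
 [ 37  37  35  
[... 1184 characters left out ...]
36  30  67  31  25  26  23
   23]
 [ 27  32  34  37  37  68  39  39  39  39  40  38  37  71  26  30  27  28
   28]
 [ 33  29  35  32  36  66  54  38  39  39  40  42  70  31  31  30  24  30
   27]
 [ 25  34  34  35  39  37  60  73  70  70  71  52  37  34  30  30  18  21
   14]
 [ 28  27  32  33  39  41  40  39  42  46  44  44  38  33  25  17  19  24
   65]
 [ 73  26  32  38  37  39  43  43  44  45  41  34  35  27  34  64  99 131
  133]
 [127  26  32  35  39  42  41  43  39  41  43  40  64  96 131 134 132 133
  134]
 [135  24  30  36  32  30  34  39  44  65  94 124 131 135 133 134 136 132
  135]
 [133  66  16  24  29  37  63  95 130 131 132 131 129 131 135 133 132 136
  133]]
wrist [409. 307.]
```

```bash
python3 - <<'E'
from h import *
cs={}
for n in ('top','side'):
    c=cam(n); g=cv2.cvtColor(c['pixels'],cv2.COLOR_RGB2GRAY); P=proj(c,[.458,.283,.008]).astype(int)
    m=np.zeros_like(g); x,y=P; sl=np.s_[y-26:y+26,x-28:x+28] if n=='top' else np.s_[y-16:y+18,x-24:x+24]
    m[sl]=(g[sl]>50)*255
    pts=np.argwhere(m)[:,::-1].astype(np.float32); print(n,len(pts))
    for z in (.009,):
        Q=np.array([onz(c,p,z)[:2] for p in pts])*1e3
        A=np.c_[2*Q,np.ones(len(Q))]; s=np.linalg.lstsq(A,(Q**2).sum(1),rcond=None)[0]; rad=np.sqrt(s[2]+s[0]**2+s[1]**2); res=np.linalg.norm(Q-s[:2],axis=1)-rad; print('centre',s[:2].round(1),'r',rad.round(1),'sd',res.std().round(2), 'x',np.ptp(Q[:,0]).round(1),'y',np.ptp(Q[:,1]).round(1))
    a=cv2.imread(f'pics/{n}0.png',0); roi=np.s_[230:290,390:465] if n=='top' else np.s_[295:380,310:390]
    d=cv2.absdiff(a,g)[roi]; print('stand diff >40:',(d>40).sum(), [k.tolist() for k in np.argwhere(d>40)[:6]])
    for nm,box in dict(disp=(150,110,90,65),pen=(255,125,70,25),bot=(325,105,35,45)).items() if n=='top' else []:
        x,y,w,h=box; print(nm,(cv2.absdiff(a,g)[y:y+h,x:x+w]>40).sum())
E
```

```text
top 430
centre [457.1 285.8] r 41.2 sd 2.62 x 90.0 y 90.4
stand diff >40: 0 []
disp 0
pen 0
bot 0
side 270
centre [457.2 283.1] r 41.3 sd 3.16 x 90.2 y 92.1
stand diff >40: 0 []
```

```bash
python3 -c "
from bench import r
print(r.close_job())"
```

```text
the job is handed in; nothing more can be done
None
```

The job is handed in: the ring's end was lifted over the rim with the pick, and the ring now lies flat in the black tray. The pick stands upright in its stand, returned before I gripped the ring because the arm has only one gripper. The bystanders did not move.

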